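Close the fixture drawer and clamp the meter module

ROBOT

A 6-joint arm with a two-finger parallel gripper is mounted at the origin on the work surface. World frame = base frame: x ahead of the robot, y to its left, z up, the work surface at z = 0. Lengths are in m, angles in rad, forces in N, time in s.
With the tool pointing down it reaches from about 0.375 to 0.75 m from the base axis. Payload 9 kg.
Tool frame: the origin (TCP) lies at the very end of the fingers, on their centre line; the grasp point (between the pads) lies ctrl.hold_point_z behind it (ctrl.hold_point_z is the distance from the TCP to the grasp point, in m); z points along the fingers, y is the line along which they close (so a half turn about z gives the same grasp; the last joint's range is limited). The gripper opens to 85 mm and grips with 20 to 120 N. Pads are 22 mm wide; open, the fingers measure 114 mm over their backs; the gripper's body (76 mm by 85 mm) begins 54 mm behind the grasp point. The pads swing forward as they close: fully open they stand 13 mm farther back than shut.
Start: joints at [1.014, 0.104, 0.097, 1.564, 0, 1.353], TCP at [0.199, 0.566, 0.231] pointing down, gripper open.
Joint ranges: [-2.99, 2.99], [-0.84, 1.86], [-1.1, 1.16], [-1.84, 2.11], [-1.51, 1.56], [-3.14, 3.14]. Speed limits (rad/s): [2.22, 2.22, 2.57, 3.14, 3.14, 3.14].

INTERFACE

Orientations are given as a unit quaternion [x, y, z, w].
In Python, from bench import readout, cams, ctrl gives the robot as it stands.
- The arm moves only by the tool apply_moves, never from a script. Its argument "deltas" is a list that holds one entry, the list of rows, each a list of 7 numbers: the shift along the tool's x, y, z as a fraction of full scale, then the turn, a rotation vector about the tool's x, y, z as a fraction of full scale, then the opening, from 0 (shut) to 1 (fully open). In form: [[[tx, ty, tz, ax, ay, az, fingers], ...]]. A call has 1 to 5 rows; each row shifts and turns the commanded pose from where the row before left it, along the tool's axes as they then stand; what a row does not reach is not made up. Full scale, the value 1, is 2 cm for a shift and 5 degrees for a turn. A row lasts 1/10 s, in which the tool goes at most 50 mm and 8.59 degrees, less where a joint would pass 70% of its speed; a pose out of reach is approached as far as the arm can. A call with a number of a shift or a turn outside -1 to 1 is refused whole. A call with a gripper value outside its range is refused whole. The fingers move at their own pace and stop on an object; the grip force is fixed at half the most. Time passes only in rows, so rows that do not move let the fingers close. It gives the time, the measured TCP pose, the force, the opening and the grip force at its end, in the units of the state.
- readout.get_obs(): the state, without advancing time (a new reading comes with each control period).
- cams.get_image(name): name is "scene" or "top" or "wrist"; returns a dict with "pixels" (480x640x3 uint8, blue, green, red), "fx", "fy", "cx", "cy" (pixels), "eye" and "attitude" of the camera in the world; the wrist camera has in their place "tool_from_camera" (4x4, takes a point from camera to tool coordinates, whose origin is the TCP and whose axes are the flange's). Camera axes: x right, y down, z forward; pixel columns grow to the right and rows downward; lengths in m; the calibration is good to about 2 mm. A picture is of the moment at which its call begins: read the wrist's pose just before it. There is no depth.
- ctrl.sign_off(): hands the job in; it is judged then, once.
Trained networks look in a picture, given as the dict that the camera call returned (one of the last four; its "shot" number tells which), for a name from the list of things; names that differ only in an ending like _2 or _b are one class to them, and where a whole thing is asked for, a point or a joint stands for the part that bears it (a point fixed in the world has none). Each returns a list of dicts, best first, with "conf" (0 to 1); they miss things now and then, are a little off and sometimes report something else, mostly with a low value. They report only what shows in the picture. A call takes as long as a camera call.
- cams.outline_of(picture, label): "mask" (480x640 bool, what is visible of it) and "location" ([column, row] in pixels, amid what is visible of it).
The state is a dict: "time_s": time; "joint_pos": joint angles; "joint_velocities": joint speeds; "joint_efforts": joint torques, N m; "ee_pos": TCP position; "tool_rot": TCP orientation; "ft_force": force on the tool from outside, world axes, zero at the start; "ft_torque": the same for the moment, N m; "gripper_width": finger opening in m; "grasp_force": force on a finger pad.
Only numpy, scipy, OpenCV 4.12 (cv2) and the standard library are available. Lean on these libraries where they do the work, as an engineer would, in place of code of your own. Each camera call takes 0.05 s, during which the arm holds its last target. There are 200 camera calls.

TASK

Push the open drawer of the clamping fixture fully home until it clicks in, with the grey module standing in it. Then pump the clamp's two black grips, squeezing and releasing, until the jaw's sprung rubber pad meets the module, and squeeze on gently until the pad has sunk about half its travel, never nearly all the way, which would crush the module. Finish while still holding the grips squeezed like that; do not push the jaw by hand, and leave the basin, the crimping pliers and the jar alone.

Things in the scene. Friction and masses are not known exactly. Their poses are not given: they have to be found in the camera images.
- fixture: Clamping fixture, fixed to the table: grey base plate 130 x 370 x 12 mm. Origin: underside of the plate, midway in x; the plate reaches from y = -170 to +200 mm in its frame. Its z is up; its -x side (the drawer's front) faces roughly to the robot. A drawer lies over its -y end, a jaw on a toothed bar along y (axis 64 mm above the table, x = 0) in the middle, two upright black grips near its +y end. It stands at a different place and turn (up to 0.3 rad) each time.
- drawer (a joint): Opening of the aluminium drawer in m: 0 is home, against its stop; grows as the drawer comes out along the fixture's -x. It starts 50 to 70 mm open. A ball detent is met at about 10 mm, takes some 4 N to pass, and from 3 mm draws the drawer home by itself.
- drawer_front (a point): Centre of the outer face of the drawer's flat front, 68 mm above the table; moves with the drawer. The front is 96 mm wide (fixture y) and reaches from 18 to 86 mm above the table; push it along the fixture's +x. There is no handle.
- block: The grey plastic module, 50 x 44 x 62 mm (x, y, z), loose, 0.2 kg, standing between low lips in the drawer, with up to 11 mm play along the fixture's x and 1 to 2 mm along y, its underside 34 mm above the table; it rests beside the drawer's tall wall on its -y side, against which the jaw presses it. Origin: centre of its underside, x and y along the fixture's.
- jaw: Dark steel jaw plate 44 x 8 x 58 mm with the toothed bar behind it. Each squeeze of the grips drives it towards the fixture's -y; a friction brake of 3 N keeps it there when the grips are released. Origin: centre of the plate's thickness on the bar, 65 mm above the table.
- pad (a joint): How far the sprung rubber pad (38 x 8 x 40 mm) in front of the jaw is pressed back towards the jaw, in m: 0 free, 0.018 bottomed out (pad against the jaw). 1 N per mm. 5 to 13 mm is a proper grip, about 9 mm (half) is best, over 15 mm crushes the module. Four thin pins behind the pad show the gap closing.
- pad_face (a point): Centre of the pad's front face (69 mm above the table), which faces the fixture's -y. When the drawer is home it stands 24 to 43 mm from the module's near face (which lies 22 mm from the module's origin along the fixture's +y).
- grip_centre (a point): Point fixed on the fixture midway between the two grips, 140 mm above the table. The fingers come down from above on the outside of both grips and close along the fixture's y. Below the grips are side plates up to 88 mm above the table; keep the fingertips above 97 mm.
- grip_front: Upright black grip, 26 (x) x 10 (y) mm, from 95 to 167 mm above the table, on the jaw's side; it moves along the fixture's +y when squeezed. Origin: 94 mm above the table, middle of its thickness. The two grips are geared together, each moving equally towards the other, so squeezing both or pushing one does the same. Released: 62 mm over their outer faces; fully squeezed: 34 mm, 14 mm each. A spring (1.5 N to 2.3 N on each) opens them when let go.
- grip_rear: The other black grip, same size, at the fixture's +y end; it moves along -y. It carries the ratchet pawl: while the grips close it pushes the bar and jaw by the same distance, after up to 6 mm of lost motion (6 mm teeth); on release the pawl clicks back and the jaw stays. A full squeeze brings the jaw on by 12 mm (8 to 14 mm on the first). Holding the proper grip takes some 16 N in all over both grips; if let go, the jaw slips back until 3 N or less are left.
- basin: Beige plastic basin 150 x 200 x 70 mm with a black meter in it, 1.5 kg, origin at the centre of its underside. Leave alone.
- crimper: Crimping pliers lying flat, red handles, about 190 mm long, 70 mm wide. Origin at the pivot, on the table. Leave alone.
- jar: Small clear jar with white cap, 52 mm wide, 70 mm tall. Leave alone.

How it is judged:
By the outcome, as a careful person would: the job done as asked, in the order asked, and still so for the second after the job is handed in, while the arm keeps its last pose, push and grip.
It also fails if it takes over 72 s, if anything falls off the work surface, if the arm or the gripper's body presses on something with over 40 N, if the wrist force passes 120 N, or if a joint passes its speed limit or range.

## Working session

There is one attempt and no reset: what is moved stays moved. The work goes in short steps, Python scripts to look and compute and a tool call to move; the robot and the scene stay as the last step left them, time stands still between calls to the robot, and variables do not carry over. Pictures are saved under pics/ and viewed, at most 10 in all, crops included, and the job is handed in when it is done.

Besides the shell and the picture viewer there is one more tool, called after "Emit:" as a command line: name --argument value ..., lists and objects as JSON in quotes. apply_moves: Moves the arm, as the interface text tells. Its arguments: {"type":"object","properties":{"deltas":{"type":"array","items":{"type":"array","items":{"type":"array","items":{"type":"number"}}}}},"required":["deltas"]}

```bash
ls; mkdir -p pics; cat > h.py <<'E'
import numpy as np, cv2
from scipy.spatial.transform import Rotation as R
from bench import readout, cams, ctrl
def ray(im,uv,ob=None):
    d=np.array([(uv[0]-im['cx'])/im['fx'],(uv[1]-im['cy'])/im['fy'],1.])
    if 'eye' in im:
        a=np.array(im['attitude']); M=a if a.shape==(3,3) else R.from_quat(a).as_matrix()
        return np.array(im['eye']),M@d
    T=np.array(im['tool_from_camera']); M=R.from_quat(ob['tool_rot']).as_matrix()
    return np.array(ob['ee_pos'])+M@T[:3,3], M@T[:3,:3]@d
def atz(im,uv,z,ob=None):
    o,d=ray(im,uv,ob); return o+d*(z-o[2])/d[2]
def proj(im,p,ob=None):
    o,_=ray(im,(0,0),ob)
    M=np.array([ray(im,(im['cx']+im['fx']*a,im['cy']+im['fy']*b),ob)[1] for a,b in((0,0),(1,0),(0,1))])
    B=np.c_[M[1]-M[0],M[2]-M[0],M[0]]
    q=B.T@(np.asarray(p)-o); return np.array([im['cx']+im['fx']*q[0]/q[2],im['cy']+im['fy']*q[1]/q[2]])
E
python3 - <<'E'
from h import *
o=readout.get_obs(); print(o, ctrl.hold_point_z)
for n in('top','scene'):
    im=cams.get_image(n); cv2.imwrite(f'pics/{n}.png',im['pixels'])
    print(n,im['fx'],im['eye'],im['attitude'])
    for l in('fixture','drawer_front','block','jaw','pad','grip_front','grip_rear','basin','crimper','jar'):
        for r in cams.outline_of(im,l)[:2]:
            m=r['mask']; ys,xs=np.nonzero(m); print(l,round(r['conf'],2),r['location'],xs.min(),xs.max(),ys.min(),ys.max())
E
```

```text
pics
{'time_s': 0.0, 'joint_pos': array([ 1.01427656e+00,  1.04696159e-01,  9.64370130e-02,  1.56390986e+00,
       -2.31060921e-05,  1.35307907e+00]), 'joint_velocities': array([ 1.25522537e-03, -9.99602041e-04, -7.72164017e-05,  8.15388810e-04,
        1.09792880e-03,  5.81657160e-04]), 'joint_efforts': array([-9.71660666e-04, -5.56940818e+01,  5.03640497e+01,  1.76543364e-02,
       -4.92983054e-04,  1.87209514e-05]), 'ee_pos': array([0.19923248, 0.56558424, 0.23050642]), 'tool_rot': array([ 1.68592158e-01,  9.85685656e-01, -6.39910395e-04, -2.48409126e-04]), 'ft_force': array([ 0.4586941 , -0.49672458,  0.01149574]), 'ft_torque': array([-0.0288349 ,  0.01826849,  0.05575161]), 'grasp_force': 0.0, 'gripper_width': 0.08580687476057494} 0.0187
top 451.2944619691693 [0.35071976 0.00195189 1.32575743] [ 0.71408145 -0.69375644  0.0665076  -0.06607891]
fixture 0.57 [313.6, 232.6] 246 373 205 275
drawer_front 0.78 [339.2, 260.4] 326 362 237 276
block 0.73 [347.1, 253.7] 341 358 240 261
block 0.62 [470.0, 229.4] 431 511 203 258
jaw 0.61 [313.6, 223.0] 258 334 219 235
grip_rear 0.46 [269.9, 220.7] 264 281 211 227
basin 0.58 [467.5, 228.4] 431 510 202 259
crimper 0.82 [187.5, 266.4] 162 221 251 295
jar 0.9 [176.9, 205.6] 168 188 194 212
scene 459.97993743447796 [0.9435686  0.54727589 0.83666226] [ 0.27963722  0.88758283 -0.34920572 -0.10979574]
fixture 0.88 [320.7, 275.1] 250 383 193 353
drawer_front 0.89 [326.9, 221.3] 287 344 193 245
block 0.6 [306.7, 212.7] 294 320 199 231
jaw 0.86 [305.9, 253.7] 288 353 230 312
pad 0.62 [297.4, 235.3] 288 303 230 248
grip_front 0.62 [327.2, 262.8] 321 335 245 278
grip_rear 0.62 [340.2, 278.9] 326 349 262 296
basin 0.97 [215.9, 161.1] 172 258 127 200
crimper 0.85 [470.1, 368.4] 437 487 322 407
jar 0.8 [411.0, 431.5] 391 424 412 454
jar 0.15 [323.1, 220.5] 286 343 194 245
```

```bash
python3 - <<'E'
from h import *
a=cv2.imread('pics/top.png')[170:310,220:390]; b=cv2.imread('pics/scene.png')[180:370,235:395]
cv2.imwrite('pics/c1.png',np.hstack([cv2.resize(a,(486,400),interpolation=2)[:, :440],cv2.resize(b,(337,400),interpolation=2)]))
E
```

```text
(no output)
```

View pics/c1.png

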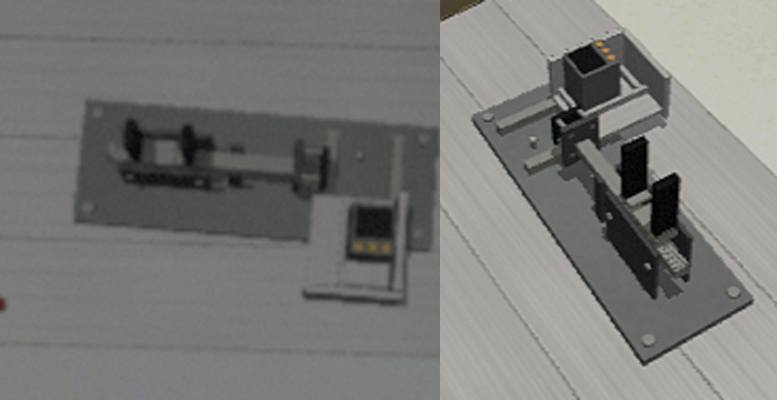

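```bash
cat >> h.py <<'E'
def fx(pose,p):
    c,s=np.cos(pose[2]),np.sin(pose[2]); return np.array([pose[0]+c*p[0]-s*p[1],pose[1]+s*p[0]+c*p[1],p[2]])
def inv(pose,w):
    c,s=np.cos(pose[2]),np.sin(pose[2]); d=np.asarray(w)-[pose[0],pose[1],0]; return np.array([c*d[0]+s*d[1],-s*d[0]+c*d[1],d[2]])
E
python3 - <<'E'
from h import *
from scipy.optimize import least_squares
t=cams.get_image('top'); s=cams.get_image('scene')
O=[(t,(250.45,204.65),(.065,.2)),(t,(246.6,247.35),(-.065,.2)),(s,(331,352),(.065,.2)),(s,(383.2,322),(-.065,.2)),(s,(250.2,235.6),(.065,-.17))]
f=lambda q:np.concatenate([proj(im,fx(q,(*p,.012)))-uv for im,uv,p in O])
r=least_squares(f,[.4,0,-.07]); q=r.x; print(q,r.fun.round(1))
np.save('q.npy',q)
# block: top centre mask; front panel top; grips
def show(im,uv,z): return inv(q,atz(im,uv,z)).round(3)
# crop points
T=lambda u,v:(220+u/2.859,170+v/2.857)
print('drawer front top corners',show(t,T(304,296),.086),show(t,T(405,302),.086))
print('block top corners',show(t,T(351,202),.096),show(t,T(395,255),.096),show(t,T(348,255),.096))
print('jaw', show(t,T(298,140),.094), show(t,T(328,145),.089))
print('grips',show(t,T(130,122),.167),show(t,T(187,127),.167))
S=lambda u,v:(235+(u-440)/2.105,180+v/2.105)
print('grips S',show(s,S(635,140),.167),show(s,S(666,177),.167))
print('grip_centre guess', fx(q,(0,.13,.14)))
E
```

```text
[ 0.59676867 -0.00434014 -0.05931241] [-1.   0.5 -2.1  0.6 -0.8 -0.4 -0.1 -0.2 -1.1 -1.3]
drawer front top corners [-0.126 -0.044  0.086] [-0.123 -0.141  0.086]
block top corners [-0.033 -0.081  0.096] [-0.08  -0.127  0.096] [-0.084 -0.082  0.096]
jaw [ 0.024 -0.025  0.094] [ 0.023 -0.055  0.089]
grips [0.012 0.131 0.167] [0.012 0.078 0.167]
grips S [-0.004  0.078  0.167] [-0.004  0.129  0.167]
grip_centre guess [0.60447477 0.12543126 0.14      ]
```

Emit:
apply_moves --deltas '[[[0,0,0,0,0,-0.8,0],[0,0,0,0,0,-0.8,0],[0,0,0,0,0,-0.8,0],[0,0,0,0,0,-0.8,0],[-1,-0.6,0,0,0,0,0]]]'

```text
time_s: 1.7
ee_pos: [0.2173, 0.5534, 0.2313]
tool_rot: [0.027, 1.0, 0.0, -0.0]
ft_force: [0.9, 0.3, 0.1]
gripper_width: 0.0119
grasp_force: 0.0
```

Emit:
apply_moves --deltas '[[[-1,-1,0,0,0,0,0],[-1,-1,0,0,0,0,0],[-1,-1,0,0,0,0,0],[-1,-1,0,0,0,0,0],[-1,-1,0,0,0,0,0]]]'

```text
time_s: 2.2
ee_pos: [0.3132, 0.4461, 0.2314]
tool_rot: [0.03, 1.0, 0.0, 0.0]
ft_force: [0.9, -0.2, 0.3]
gripper_width: -0.0
grasp_force: 0.0
```

Emit:
apply_moves --deltas '[[[-1,-1,0,0,0,0,0],[-1,-1,0,0,0,0,0],[-1,-1,0,0,0,0,0],[-0.5,-1,0,0,0,0,0],[-0.5,-1,0,0,0,0,0]]]'

```text
time_s: 2.7
ee_pos: [0.387, 0.3414, 0.2313]
tool_rot: [0.03, 1.0, 0.0, 0.0]
ft_force: [0.4, 0.9, 0.0]
gripper_width: 0.0002
grasp_force: 0.0
```

Emit:
apply_moves --deltas '[[[-0.5,-1,0,0,0,0,0],[-0.5,-1,0,0,0,0,0],[-0.5,-1,0,0,0,0,0],[-0.5,-1,0,0,0,0,0],[-0.5,-1,0,0,0,0,0]]]'

```text
time_s: 3.2
ee_pos: [0.4307, 0.2387, 0.2315]
tool_rot: [0.03, 1.0, 0.0, 0.0]
ft_force: [0.6, -0.1, 0.6]
gripper_width: 0.0001
grasp_force: 0.0
```

Emit:
apply_moves --deltas '[[[0,-1,0,0,0,0,0],[0,-1,0,0,0,0,0],[0,-1,0,0,0,0,0],[0,-1,0,0,0,0,0],[0,-1,0,0,0,0,0]]]'

```text
time_s: 3.7
ee_pos: [0.4244, 0.139, 0.2314]
tool_rot: [0.03, 1.0, 0.0, 0.0]
ft_force: [0.3, -0.0, 0.3]
gripper_width: 0.0002
grasp_force: 0.0
```

Emit:
apply_moves --deltas '[[[0,-1,0,0,0,0,0],[0,-1,0,0,0,0,0],[0,-1,0,0,0,0,0],[0,-1,0,0,0,0,0],[0,-1,0,0,0,0,0]]]'

```text
time_s: 4.2
ee_pos: [0.4184, 0.0392, 0.2315]
tool_rot: [0.03, 1.0, -0.0, 0.0]
ft_force: [0.4, -0.6, -1.3]
gripper_width: 0.0
grasp_force: 0.0
```

Emit:
apply_moves --deltas '[[[0,-1,0,0,0,0,0],[0,-1,0,0,0,0,0],[0,-1,0,0,0,0,0],[0,-1,0,0,0,0,0],[0,-0.3,0,0,0,0,0]]]'

```text
time_s: 4.7
ee_pos: [0.4133, -0.0473, 0.2314]
tool_rot: [0.031, 1.0, -0.0, 0.0]
ft_force: [-0.5, -0.3, -0.1]
gripper_width: 0.0003
grasp_force: 0.0
```

```bash
python3 - <<'E'
from h import *
q=np.load('q.npy'); o=readout.get_obs(); print(o['ee_pos'],inv(q,o['ee_pos']))
im=cams.get_image('wrist'); cv2.imwrite('pics/w1.png',im['pixels'])
for l in('drawer_front','block','pad','jaw'):
    for r in cams.outline_of(im,l)[:1]:
        m=r['mask']; ys,xs=np.nonzero(m); print(l,round(r['conf'],2),r['location'],xs.min(),xs.max(),ys.min(),ys.max())
for p in((-.126,-.044,.086),(-.126,-.140,.086),(-.126,-.092,.068)): print(p,proj(im,fx(q,p),o))
E
```

```text
[ 0.41332722 -0.04726311  0.23135173] [-0.18057451 -0.05372147  0.23135173]
drawer_front 0.92 [265.7, 281.5] 216 329 252 352
block 0.63 [258.5, 326.5] 232 288 296 361
pad 0.69 [314.9, 408.4] 314 323 397 420
jaw 0.62 [517.9, 401.7] 480 548 389 430
(-0.126, -0.044, 0.086) [328.95777651 279.20237516]
(-0.126, -0.14, 0.086) [213.32366348 279.42340023]
(-0.126, -0.092, 0.068) [273.50543345 270.43585059]
```

View pics/w1.png

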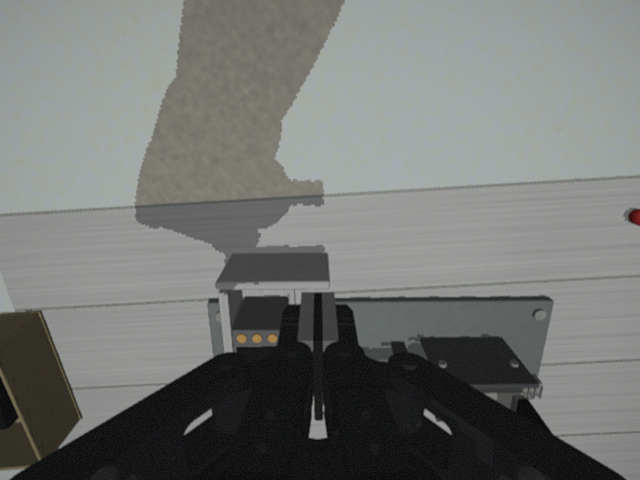

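Emit:
apply_moves --deltas '[[[0,-1,0,0,0,0,0],[0,-0.9,0.8,0,0,0,0],[0,0,1,0,0,0,0],[0,0,1,0,0,0,0],[0,0,1,0,0,0,0]]]'

```text
time_s: 5.45
ee_pos: [0.4112, -0.0831, 0.1546]
tool_rot: [0.029, 1.0, 0.0, 0.0]
ft_force: [0.2, -0.1, -0.2]
gripper_width: -0.0001
grasp_force: 0.0
```

Emit:
apply_moves --deltas '[[[0,0,1,0,0,0,0],[0,0,1,0,0,0,0],[0,0,1,0,0,0,0],[0,0,1,0,0,0,0],[0,0,0.7,0,0,0,0]]]'

```text
time_s: 5.95
ee_pos: [0.4108, -0.0828, 0.06]
tool_rot: [0.029, 1.0, 0.0, -0.0]
ft_force: [0.2, -0.6, 0.7]
gripper_width: -0.0002
grasp_force: 0.0
```

Emit:
apply_moves --deltas '[[[0,0,0.3,0,0,0,0],[-0.5,0,0,0,0,0,0],[-0.5,0,0,0,0,0,0],[-0.4,0,0,0,0,0,0],[-0.25,0,0,0,0,0,0]]]'

```text
time_s: 6.45
ee_pos: [0.4449, -0.0858, 0.0558]
tool_rot: [0.03, 1.0, -0.0, 0.0]
ft_force: [-0.2, -0.3, -0.7]
gripper_width: -0.0006
grasp_force: 0.0
```

Push at 40 mm/s.

Emit:
apply_moves --deltas '[[[-0.2,0,0,0,0,0,0],[-0.2,0,0,0,0,0,0],[-0.2,0,0,0,0,0,0],[-0.2,0,0,0,0,0,0],[-0.2,0,0,0,0,0,0]]]'

```text
time_s: 6.95
ee_pos: [0.4642, -0.0869, 0.0553]
tool_rot: [0.03, 1.0, 0.0, -0.0]
ft_force: [-1.3, 0.8, 0.2]
gripper_width: 0.0002
grasp_force: 0.6
```

Emit:
apply_moves --deltas '[[[-0.2,0,0,0,0,0,0],[-0.2,0,0,0,0,0,0],[-0.2,0,0,0,0,0,0],[-0.2,0,0,0,0,0,0],[-0.2,0,0,0,0,0,0]]]'

```text
time_s: 7.45
ee_pos: [0.4843, -0.0881, 0.0552]
tool_rot: [0.03, 1.0, 0.0, -0.0]
ft_force: [-1.1, 1.8, 0.8]
gripper_width: -0.0005
grasp_force: 0.6
```

Emit:
apply_moves --deltas '[[[-0.2,0,0,0,0,0,0],[-0.2,0,0,0,0,0,0],[-0.15,0,0,0,0,0,0],[-0.15,0,0,0,0,0,0],[-0.15,0,0,0,0,0,0]]]'

```text
time_s: 7.95
ee_pos: [0.5012, -0.0891, 0.0552]
tool_rot: [0.03, 1.0, 0.0, -0.0]
ft_force: [-1.1, 0.6, -0.4]
gripper_width: -0.0002
grasp_force: 0.6
```

Emit:
apply_moves --deltas '[[[-0.12,0,0,0,0,0,0],[-0.12,0,0,0,0,0,0],[-0.12,0,0,0,0,0,0],[-0.1,0,0,0,0,0,0],[-0.1,0,0,0,0,0,0]]]'

```text
time_s: 8.45
ee_pos: [0.5123, -0.0898, 0.0553]
tool_rot: [0.03, 1.0, 0.0, 0.0]
ft_force: [-1.3, 1.4, 0.2]
gripper_width: 0.0001
grasp_force: 0.6
```

Emit:
apply_moves --deltas '[[[-0.1,0,0,0,0,0,0],[-0.1,0,0,0,0,0,0]]]'

```text
time_s: 8.65
ee_pos: [0.5161, -0.09, 0.0553]
tool_rot: [0.03, 1.0, 0.0, -0.0]
ft_force: [-7.9, 1.9, 4.2]
gripper_width: 0.0002
grasp_force: 3.9
```

Emit:
apply_moves --deltas '[[[-0.1,0,0,0,0,0,0],[-0.1,0,0,0,0,0,0]]]'

```text
time_s: 8.85
ee_pos: [0.5194, -0.0902, 0.0553]
tool_rot: [0.03, 1.0, 0.0, -0.001]
ft_force: [-2.1, 1.0, 1.9]
gripper_width: 0.0001
grasp_force: 1.3
```

Emit:
apply_moves --deltas '[[[-0.1,0,0,0,0,0,0],[-0.1,0,0,0,0,0,0]]]'

```text
time_s: 9.05
ee_pos: [0.5245, -0.0906, 0.0553]
tool_rot: [0.03, 1.0, -0.0, 0.0]
ft_force: [-0.8, 0.2, -1.1]
gripper_width: -0.0002
grasp_force: 0.5
```

Emit:
apply_moves --deltas '[[[-0.1,0,0,0,0,0,0],[-0.05,0,0,0,0,0,0]]]'

```text
time_s: 9.25
ee_pos: [0.5252, -0.0906, 0.0553]
tool_rot: [0.03, 1.0, -0.0, -0.002]
ft_force: [-20.2, -0.4, 13.8]
gripper_width: 0.0001
grasp_force: 9.8
```

Emit:
apply_moves --deltas '[[[0.3,0,0,0,0,0,0],[0.6,0,0,0,0,0,0],[0.8,0,0,0,0,0,0],[0.8,0,-1,0,0,0,0],[0,0,-1,0,0,0,0]]]'

```text
time_s: 9.75
ee_pos: [0.4758, -0.0874, 0.0953]
tool_rot: [0.03, 1.0, 0.0, -0.0]
ft_force: [0.7, -0.7, 0.9]
gripper_width: -0.0001
grasp_force: 0.0
```

Emit:
apply_moves --deltas '[[[0,0,-1,0,0,0,0.5],[0,0,-1,0,0,0,1],[0,0,-1,0,0,0,1],[0,0,-1,0,0,0,1],[0,0,-1,0,0,0,1]]]'

```text
time_s: 10.25
ee_pos: [0.4776, -0.088, 0.1964]
tool_rot: [0.03, 1.0, -0.0, 0.001]
ft_force: [0.1, 0.1, -0.0]
gripper_width: 0.0725
grasp_force: 0.0
```

Emit:
apply_moves --deltas '[[[0,1,-1,0,0,0,1],[0,1,-0.5,0,0,0,1],[0,1,0,0,0,0,1],[0,1,0,0,0,0,1],[0,1,0,0,0,0,1]]]'

```text
time_s: 10.75
ee_pos: [0.4837, 0.0127, 0.2257]
tool_rot: [0.03, 1.0, -0.0, 0.001]
ft_force: [1.2, -0.0, 0.3]
gripper_width: 0.0853
grasp_force: 0.0
```

```bash
python3 - <<'E'
from h import *
q=np.load('q.npy'); o=readout.get_obs(); print(o['ee_pos'],inv(q,o['ee_pos']))
im=cams.get_image('scene'); t=cams.get_image('top'); w=cams.get_image('wrist')
a=im['pixels'][180:370,235:395]
for n,i in(('s',im),('t',t),('w',w)):
  for l in('drawer_front','block','pad','jaw','grip_front','grip_rear'):
    for r in cams.outline_of(i,l)[:1]:
        m=r['mask']; ys,xs=np.nonzero(m); print(n,l,round(r['conf'],2),r['location'],xs.min(),xs.max(),ys.min(),ys.max())
cv2.imwrite('pics/c2.png',np.hstack([cv2.resize(a,(320,380),interpolation=2),cv2.resize(w['pixels'],(480,360))[:,:].copy() if 0 else cv2.copyMakeBorder(cv2.resize(w['pixels'],(480,360)),0,20,0,0,0)]))
for p in((0,.078,.167),(0,.130,.167),(0,.104,.14)): print(p,proj(w,fx(q,p),o))
E
```

```text
[0.48373958 0.01265973 0.22570596] [-0.11383804  0.01026987  0.22570596]
s block 0.82 [279.5, 223.6] 267 294 210 244
s pad 0.73 [296.7, 234.1] 288 303 230 248
s jaw 0.88 [307.5, 254.4] 287 353 229 312
s grip_front 0.85 [325.7, 263.9] 320 335 246 278
s grip_rear 0.85 [340.3, 282.2] 327 348 263 296
t drawer_front 0.72 [347.9, 239.5] 336 363 214 252
t block 0.74 [349.7, 226.3] 343 360 216 237
t jaw 0.29 [472.2, 228.8] 431 510 203 258
w drawer_front 0.91 [208.0, 293.5] 135 262 256 361
w block 0.68 [211.4, 323.8] 152 224 301 384
w pad 0.59 [244.0, 336.8] 235 268 306 364
w jaw 0.88 [289.8, 330.8] 237 487 298 374
w grip_front 0.78 [406.9, 382.4] 390 425 336 431
w grip_rear 0.58 [419.7, 344.5] 412 426 330 357
(0, 0.078, 0.167) [418.89398868 416.19528904]
(0, 0.13, 0.167) [497.10935605 416.1671626 ]
(0, 0.104, 0.14) [445.17210519 387.70837961]
```

View pics/c2.png

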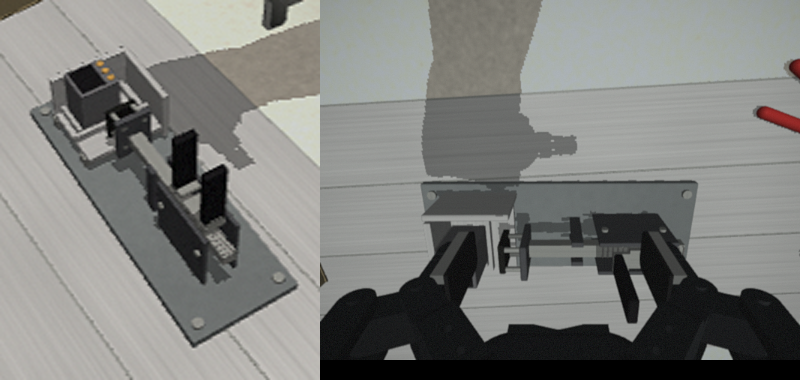

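Emit:
apply_moves --deltas '[[[-1,0.9,0,0,0,0,1],[-1,0.9,0,0,0,0,1],[-1,0.9,0,0,0,0,1],[-1,0.8,0,0,0,0,1],[-1,0.8,0,0,0,0,1]]]'

```text
time_s: 12.3
ee_pos: [0.5889, 0.0928, 0.2252]
tool_rot: [0.03, 1.0, 0.0, -0.0]
ft_force: [0.2, -0.3, 0.5]
gripper_width: 0.0856
grasp_force: 0.0
```

Emit:
apply_moves --deltas '[[[-0.7,0.4,0,0,0,0,1],[0,0,0,0,0,0,1]]]'

```text
time_s: 12.5
ee_pos: [0.6034, 0.0999, 0.2245]
tool_rot: [0.029, 1.0, 0.0, -0.0]
ft_force: [-0.4, -0.5, -0.4]
gripper_width: 0.0852
grasp_force: 0.0
```

```bash
python3 - <<'E'
from h import *
q=np.load('q.npy'); o=readout.get_obs(); print(o['ee_pos'],inv(q,o['ee_pos']))
im=cams.get_image('scene'); w=cams.get_image('wrist')
for n,i in(('s',im),('w',w)):
  for l in('block','pad','jaw','grip_front','grip_rear'):
    for r in cams.outline_of(i,l)[:1]:
        m=r['mask']; ys,xs=np.nonzero(m); print(n,l,round(r['conf'],2),r['location'],xs.min(),xs.max(),ys.min(),ys.max())
W=w['pixels']
cv2.imwrite('pics/c3.png',np.hstack([cv2.resize(im['pixels'][180:370,235:395],(320,380),interpolation=2),cv2.copyMakeBorder(cv2.resize(W,(480,360)),0,20,0,0,0)]))
for p in((0,.078,.167),(0,.130,.167)): print(p,proj(w,fx(q,p),o),proj(im,fx(q,p)))
E
```

```text
[0.60342502 0.09992395 0.22449546] [0.00046411 0.10447532 0.22449546]
s block 0.17 [298.2, 225.4] 260 319 204 259
s pad 0.45 [293.2, 237.3] 288 303 230 248
s grip_front 0.76 [327.5, 259.3] 321 335 245 278
s grip_rear 0.71 [341.2, 280.0] 327 348 262 295
w block 0.56 [58.7, 224.2] 4 109 187 264
w pad 0.57 [115.6, 216.0] 103 164 187 243
w jaw 0.73 [235.9, 184.5] 0 420 125 278
w grip_front 0.69 [169.6, 210.1] 102 391 181 250
w grip_rear 0.62 [346.3, 224.4] 303 373 202 277
(0, 0.078, 0.167) [270.00703041 257.74183141] [325.92926515 247.25395975]
(0, 0.13, 0.167) [361.84549901 257.78443442] [340.6885364  265.15404537]
```

View pics/c3.png

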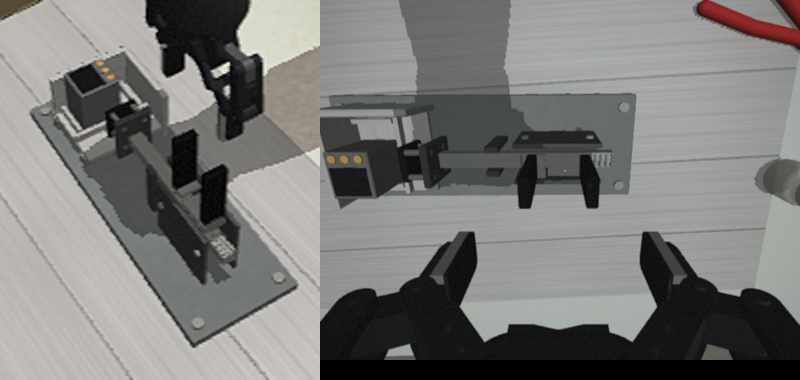

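Emit:
apply_moves --deltas '[[[0,0.08,0.8,0,0,0,1],[0,0,0.8,0,0,0,1],[0,0,0.8,0,0,0,1],[0,0,0.8,0,0,0,1],[0,0,0.8,0,0,0,1]]]'

```text
time_s: 13.6
ee_pos: [0.6025, 0.1007, 0.1441]
tool_rot: [0.03, 1.0, 0.0, -0.0]
ft_force: [0.6, 0.4, 0.1]
gripper_width: 0.0855
grasp_force: 0.0
```

Emit:
apply_moves --deltas '[[[0,0,0.8,0,0,0,1],[0,0,0.5,0,0,0,1],[0,0,0,0,0,0,0.78],[0,0,0,0,0,0,0.78],[0,0,0,0,0,0,0.78]]]'

```text
time_s: 14.1
ee_pos: [0.6033, 0.1007, 0.1203]
tool_rot: [0.03, 1.0, 0.0, 0.001]
ft_force: [0.6, 0.2, 0.3]
gripper_width: 0.0664
grasp_force: 0.0
```

Emit:
apply_moves --deltas '[[[0,0,0,0,0,0,0.65],[0,0,0,0,0,0,0.65],[0,0,0,0,0,0,0.65],[0,0,0,0,0,0,0.65],[0,0,0,0,0,0,0.65]]]'

```text
time_s: 14.6
ee_pos: [0.6034, 0.0998, 0.1206]
tool_rot: [0.03, 1.0, -0.001, 0.001]
ft_force: [-0.6, -4.8, 4.1]
gripper_width: 0.0556
grasp_force: 2.6
```

Emit:
apply_moves --deltas '[[[0,-0.08,0,0,0,0,0.65],[0,0,0,0,0,0,0.65]]]'

```text
time_s: 14.8
ee_pos: [0.6031, 0.0994, 0.12]
tool_rot: [0.03, 1.0, 0.001, 0.001]
ft_force: [-0.1, 1.1, 2.1]
gripper_width: 0.0554
grasp_force: 1.5
```

Emit:
apply_moves --deltas '[[[0,0,0,0,0,0,0.55],[0,0,0,0,0,0,0.55],[0,0,0,0,0,0,0.55],[0,0,0,0,0,0,0.55]]]'

```text
time_s: 15.2
ee_pos: [0.6029, 0.0994, 0.1197]
tool_rot: [0.03, 1.0, 0.0, 0.0]
ft_force: [1.9, 2.4, 5.4]
gripper_width: 0.0472
grasp_force: 3.4
```

Emit:
apply_moves --deltas '[[[0,0,0,0,0,0,0.48],[0,0,0,0,0,0,0.48],[0,0,0,0,0,0,0.42],[0,0,0,0,0,0,0.42],[0,0,0,0,0,0,0.42]]]'

```text
time_s: 15.7
ee_pos: [0.6027, 0.0994, 0.1196]
tool_rot: [0.03, 1.0, 0.0, 0.0]
ft_force: [0.8, 3.1, 5.2]
gripper_width: 0.036
grasp_force: 3.8
```

Emit:
apply_moves --deltas '[[[0,0,0,0,0,0,0.41],[0,0,0,0,0,0,0.41],[0,0,0,0,0,0,0.41]]]'

```text
time_s: 16.0
ee_pos: [0.6027, 0.0994, 0.1196]
tool_rot: [0.03, 1.0, 0.0, 0.0]
ft_force: [0.8, 2.0, 4.9]
gripper_width: 0.035
grasp_force: 3.8
```

```bash
cat > look.py <<'E'
from h import *
import sys
q=np.load('q.npy'); o=readout.get_obs(); print(o['ee_pos'],inv(q,o['ee_pos']),o['gripper_width'])
im=cams.get_image('scene'); w=cams.get_image('wrist')
for n,i in(('s',im),('w',w)):
  for l in('block','pad','jaw'):
    for r in cams.outline_of(i,l)[:1]:
        m=r['mask']; ys,xs=np.nonzero(m); print(n,l,round(r['conf'],2),r['location'],xs.min(),xs.max(),ys.min(),ys.max())
cv2.imwrite(sys.argv[1],np.hstack([cv2.resize(im['pixels'][190:285,250:330],(320,380),interpolation=2),cv2.copyMakeBorder(cv2.resize(w['pixels'],(480,360)),0,20,0,0,0)]))
E
python3 look.py pics/c4.png
```

```text
[0.60271536 0.09942495 0.11960505] [-0.00021472  0.10393513  0.11960505] 0.03498059237033426
s block 0.89 [277.4, 225.7] 267 294 210 244
s pad 0.63 [293.6, 233.4] 286 300 228 244
s jaw 0.79 [302.9, 248.1] 286 349 227 307
w block 0.53 [5.6, 227.0] 0 7 220 231
w pad 0.92 [0.0, 263.8] 0 84 222 311
w jaw 0.92 [88.8, 263.5] 0 405 213 327
```

View pics/c4.png

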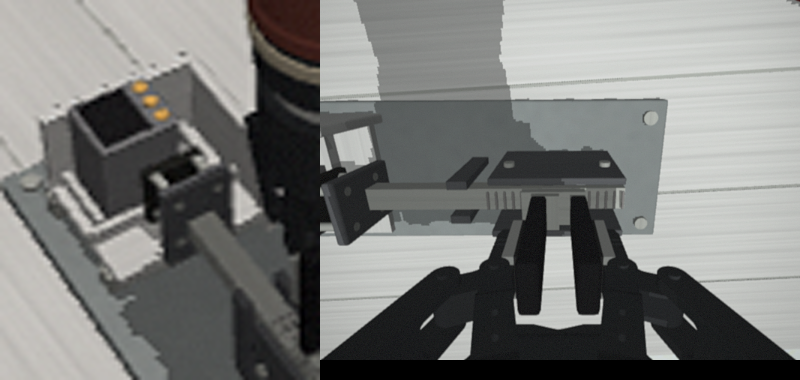

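Emit:
apply_moves --deltas '[[[0,0,0,0,0,0,0.78],[0,0,0,0,0,0,0.78],[0,0,0,0,0,0,0.78],[0,0,0,0,0,0,0.78],[0,0,0,0,0,0,0.78]]]'

```text
time_s: 16.9
ee_pos: [0.6024, 0.099, 0.1191]
tool_rot: [0.03, 1.0, -0.0, -0.0]
ft_force: [-0.9, 0.3, -0.2]
gripper_width: 0.0669
grasp_force: 0.0
```

Emit:
apply_moves --deltas '[[[0,0,0,0,0,0,0.65],[0,0,0,0,0,0,0.6],[0,0,0,0,0,0,0.55],[0,0,0,0,0,0,0.55],[0,0,0,0,0,0,0.55]]]'

```text
time_s: 17.4
ee_pos: [0.6028, 0.0994, 0.1199]
tool_rot: [0.03, 1.0, 0.0, 0.0]
ft_force: [-0.2, 3.1, 5.7]
gripper_width: 0.0472
grasp_force: 3.4
```

Emit:
apply_moves --deltas '[[[0,0,0,0,0,0,0.48],[0,0,0,0,0,0,0.48],[0,0,0,0,0,0,0.48]]]'

```text
time_s: 17.7
ee_pos: [0.6029, 0.0994, 0.1199]
tool_rot: [0.03, 1.0, 0.0, 0.001]
ft_force: [0.2, 2.6, 5.0]
gripper_width: 0.041
grasp_force: 3.6
```

Emit:
apply_moves --deltas '[[[0,0,0,0,0,0,0.41],[0,0,0,0,0,0,0.41],[0,0,0,0,0,0,0.41],[0,0,0,0,0,0,0.41]]]'

```text
time_s: 18.1
ee_pos: [0.603, 0.0994, 0.12]
tool_rot: [0.03, 1.0, 0.0, 0.001]
ft_force: [-0.2, 2.5, 4.4]
gripper_width: 0.035
grasp_force: 3.8
```

```bash
python3 look.py pics/c5.png
```

```text
[0.60301204 0.09939499 0.12001826] [8.32099073e-05 1.03922804e-01 1.20018258e-01] 0.0349557716562789
s block 0.85 [279.3, 223.5] 267 294 210 243
s pad 0.42 [293.3, 234.2] 284 299 226 241
s jaw 0.56 [304.8, 250.6] 284 348 226 305
w pad 0.8 [13.3, 234.5] 0 74 222 307
w jaw 0.65 [93.9, 261.4] 0 395 213 326
```

View pics/c5.png

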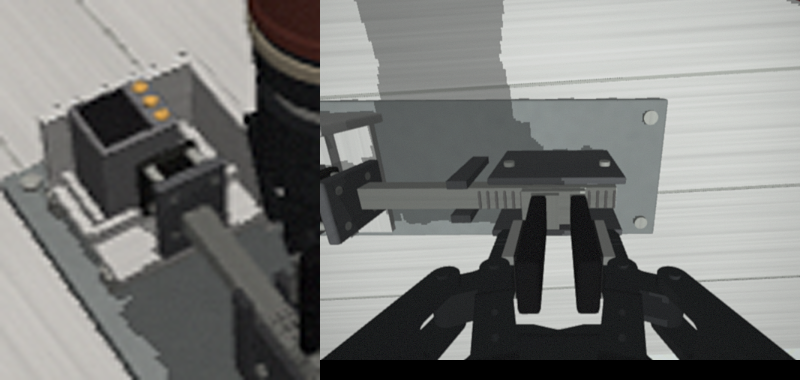

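Emit:
apply_moves --deltas '[[[0,0,0,0,0,0,0.85],[0,0,0,0,0,0,0.85],[0,0,0,0,0,0,0.85],[0,0,0,0,0,0,0.85],[0,0,0,0,0,0,0.85]]]'

```text
time_s: 19.0
ee_pos: [0.6025, 0.099, 0.1192]
tool_rot: [0.03, 1.0, -0.0, -0.0]
ft_force: [-0.1, 0.4, -0.1]
gripper_width: 0.0729
grasp_force: 0.0
```

Emit:
apply_moves --deltas '[[[0,0,0,0,0,0,0.85],[0,0,0,0,0,0,0.68],[0,0,0,0,0,0,0.68],[0,0,0,0,0,0,0.68],[0,0,0,0,0,0,0.68]]]'

```text
time_s: 19.5
ee_pos: [0.6027, 0.0994, 0.1196]
tool_rot: [0.03, 1.0, 0.0, 0.0]
ft_force: [0.9, 2.2, 1.5]
gripper_width: 0.0576
grasp_force: 1.6
```

Emit:
apply_moves --deltas '[[[0,0,0,0,0,0,0.62],[0,0,0,0,0,0,0.62],[0,0,0,0,0,0,0.62]]]'

```text
time_s: 19.8
ee_pos: [0.6027, 0.0994, 0.1196]
tool_rot: [0.03, 1.0, 0.0, 0.0]
ft_force: [-0.8, 4.1, 1.9]
gripper_width: 0.053
grasp_force: 2.2
```

Emit:
apply_moves --deltas '[[[0,0,0,0,0,0,0.55],[0,0,0,0,0,0,0.55],[0,0,0,0,0,0,0.55]]]'

```text
time_s: 20.1
ee_pos: [0.6028, 0.0994, 0.1197]
tool_rot: [0.03, 1.0, 0.0, 0.0]
ft_force: [0.3, 5.4, 4.3]
gripper_width: 0.0471
grasp_force: 3.5
```

Emit:
apply_moves --deltas '[[[0,0,0,0,0,0,0.48],[0,0,0,0,0,0,0.48],[0,0,0,0,0,0,0.48]]]'

```text
time_s: 20.4
ee_pos: [0.6029, 0.0993, 0.1198]
tool_rot: [0.03, 1.0, 0.0, 0.0]
ft_force: [-0.8, 5.7, 5.5]
gripper_width: 0.0414
grasp_force: 3.6
```

Emit:
apply_moves --deltas '[[[0,0,0,0,0,0,0.4],[0,0,0,0,0,0,0.4],[0,0,0,0,0,0,0.4]]]'

```text
time_s: 20.7
ee_pos: [0.6029, 0.0993, 0.1199]
tool_rot: [0.03, 1.0, 0.0, 0.001]
ft_force: [0.1, 6.2, 5.2]
gripper_width: 0.0346
grasp_force: 3.8
```

```bash
python3 look.py pics/c6.png
```

```text
[0.60292242 0.09934513 0.11986122] [-3.29136252e-06  1.03867723e-01  1.19861221e-01] 0.03456430135992044
s block 0.8 [277.9, 224.7] 267 295 209 243
s pad 0.45 [290.7, 227.4] 283 298 224 239
s jaw 0.85 [303.0, 250.2] 283 346 224 303
w pad 0.55 [5.9, 231.7] 0 55 223 307
w jaw 0.67 [93.3, 263.4] 0 383 213 326
```

View pics/c6.png

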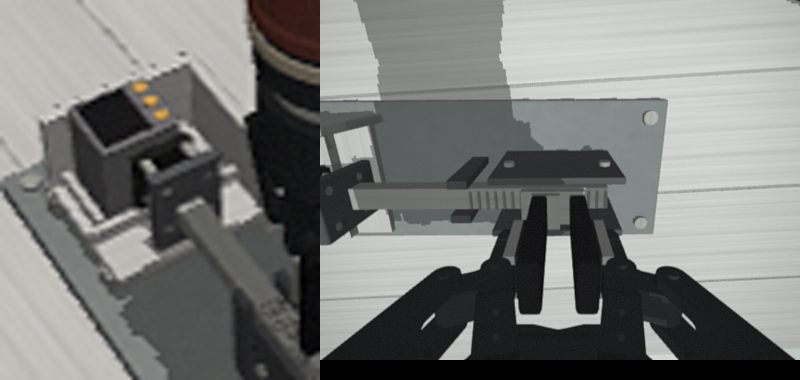

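Emit:
apply_moves --deltas '[[[0,0.04,0,0,0,0,0.85],[0,0,0,0,0,0,0.85],[0,0,0,0,0,0,0.85],[0,0,0,0,0,0,0.85],[0,0,0,0,0,0,0.85]]]'

```text
time_s: 21.6
ee_pos: [0.6025, 0.0997, 0.1191]
tool_rot: [0.03, 1.0, -0.0, -0.0]
ft_force: [0.2, -0.1, 0.2]
gripper_width: 0.0725
grasp_force: 0.0
```

Emit:
apply_moves --deltas '[[[0,0,0,0,0,0,0.85],[0,0,0,0,0,0,0.85],[0,0,0,0,0,0,0.7],[0,0,0,0,0,0,0.65],[0,0,0,0,0,0,0.65]]]'

```text
time_s: 22.1
ee_pos: [0.6027, 0.0995, 0.1196]
tool_rot: [0.03, 1.0, -0.0, 0.0]
ft_force: [-0.9, -3.3, 3.0]
gripper_width: 0.0554
grasp_force: 1.7
```

Emit:
apply_moves --deltas '[[[0,0,0,0,0,0,0.6],[0,0,0,0,0,0,0.6],[0,0,0,0,0,0,0.6]]]'

```text
time_s: 22.4
ee_pos: [0.6028, 0.0995, 0.1197]
tool_rot: [0.03, 1.0, -0.0, 0.0]
ft_force: [-0.4, -4.9, 4.9]
gripper_width: 0.0512
grasp_force: 3.3
```

Emit:
apply_moves --deltas '[[[0,0,0,0,0,0,0.55],[0,0,0,0,0,0,0.55],[0,0,0,0,0,0,0.55]]]'

```text
time_s: 22.7
ee_pos: [0.6029, 0.0995, 0.1198]
tool_rot: [0.03, 1.0, -0.0, 0.0]
ft_force: [-1.3, -5.3, 5.3]
gripper_width: 0.0472
grasp_force: 3.5
```

Emit:
apply_moves --deltas '[[[0,0,0,0,0,0,0.5],[0,0,0,0,0,0,0.5],[0,0,0,0,0,0,0.5]]]'

```text
time_s: 23.0
ee_pos: [0.603, 0.0995, 0.1199]
tool_rot: [0.03, 1.0, -0.0, 0.001]
ft_force: [-1.1, -4.4, 5.0]
gripper_width: 0.0428
grasp_force: 3.6
```

Emit:
apply_moves --deltas '[[[0,0,0,0,0,0,0.45],[0,0,0,0,0,0,0.45],[0,0,0,0,0,0,0.45]]]'

```text
time_s: 23.3
ee_pos: [0.603, 0.0995, 0.12]
tool_rot: [0.03, 1.0, -0.0, 0.001]
ft_force: [-0.9, -4.9, 5.8]
gripper_width: 0.0384
grasp_force: 4.2
```

Emit:
apply_moves --deltas '[[[0,-0.02,0,0,0,0,0.42],[0,0,0,0,0,0,0.42],[0,0,0,0,0,0,0.42]]]'

```text
time_s: 23.6
ee_pos: [0.603, 0.0995, 0.12]
tool_rot: [0.03, 1.0, 0.0, 0.001]
ft_force: [-0.4, -2.5, 5.8]
gripper_width: 0.0358
grasp_force: 4.6
```

Emit:
apply_moves --deltas '[[[0,0,0,0,0,0,0.4],[0,0,0,0,0,0,0.4],[0,0,0,0,0,0,0.4]]]'

```text
time_s: 23.9
ee_pos: [0.603, 0.0995, 0.1201]
tool_rot: [0.03, 1.0, -0.0, 0.001]
ft_force: [-1.3, -3.6, 6.7]
gripper_width: 0.0343
grasp_force: 5.0
```

```bash
python3 look.py pics/c7.png
```

```text
[0.60304413 0.09945548 0.12009817] [1.11657903e-04 1.03985097e-01 1.20098172e-01] 0.034348031807945614
s block 0.65 [276.8, 223.7] 267 294 209 244
s jaw 0.64 [299.9, 245.7] 282 344 223 299
w pad 0.9 [6.9, 254.7] 0 56 222 306
w jaw 0.83 [97.6, 260.3] 0 371 212 325
```

View pics/c7.png

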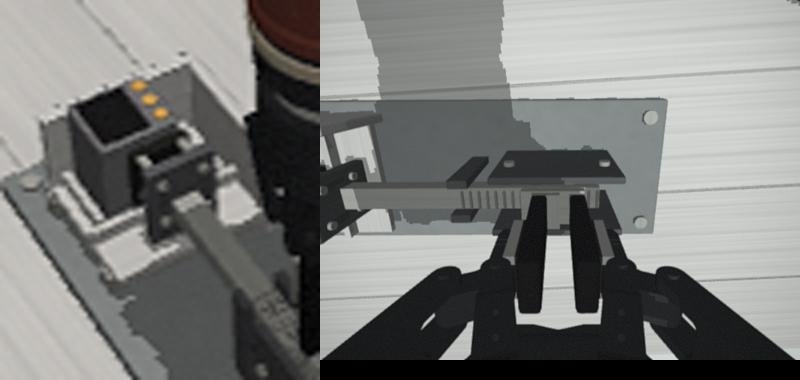

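Emit:
apply_moves --deltas '[[[0,0,0,0,0,0,0.85],[0,0,0,0,0,0,0.85],[0,0,0,0,0,0,0.85],[0,0,0,0,0,0,0.85],[0,0,0,0,0,0,0.85]]]'

```text
time_s: 24.8
ee_pos: [0.6025, 0.0997, 0.1192]
tool_rot: [0.03, 1.0, 0.0, -0.0]
ft_force: [-0.6, 0.6, 0.1]
gripper_width: 0.0726
grasp_force: 0.0
```

Emit:
apply_moves --deltas '[[[0,0,0,0,0,0,0.85],[0,0,0,0,0,0,0.85],[0,0,0,0,0,0,0.7],[0,0,0,0,0,0,0.65],[0,0,0,0,0,0,0.65]]]'

```text
time_s: 25.3
ee_pos: [0.6027, 0.0994, 0.1196]
tool_rot: [0.03, 1.0, -0.0, 0.0]
ft_force: [-0.7, -1.0, 1.7]
gripper_width: 0.0559
grasp_force: 1.7
```

Emit:
apply_moves --deltas '[[[0,0,0,0,0,0,0.6],[0,0,0,0,0,0,0.6],[0,0,0,0,0,0,0.6]]]'

```text
time_s: 25.6
ee_pos: [0.6028, 0.0994, 0.1198]
tool_rot: [0.03, 1.0, -0.0, 0.0]
ft_force: [-1.8, -0.2, 5.7]
gripper_width: 0.0513
grasp_force: 3.4
```

Emit:
apply_moves --deltas '[[[0,0,0,0,0,0,0.56],[0,0,0,0,0,0,0.56],[0,0,0,0,0,0,0.56]]]'

```text
time_s: 25.9
ee_pos: [0.6029, 0.0995, 0.1199]
tool_rot: [0.03, 1.0, -0.0, 0.0]
ft_force: [-1.3, -0.8, 5.8]
gripper_width: 0.0479
grasp_force: 4.3
```

Emit:
apply_moves --deltas '[[[0,0,0,0,0,0,0.52],[0,0,0,0,0,0,0.52],[0,0,0,0,0,0,0.52]]]'

```text
time_s: 26.2
ee_pos: [0.603, 0.0994, 0.12]
tool_rot: [0.03, 1.0, -0.0, 0.001]
ft_force: [-1.3, -1.2, 6.6]
gripper_width: 0.0447
grasp_force: 5.1
```

Emit:
apply_moves --deltas '[[[0,0,0,0,0,0,0.48],[0,0,0,0,0,0,0.48],[0,0,0,0,0,0,0.48]]]'

```text
time_s: 26.5
ee_pos: [0.603, 0.0994, 0.1202]
tool_rot: [0.03, 1.0, -0.0, 0.001]
ft_force: [-1.3, -1.2, 6.6]
gripper_width: 0.041
grasp_force: 6.0
```

Emit:
apply_moves --deltas '[[[0,0,0,0,0,0,0.44],[0,0,0,0,0,0,0.44],[0,0,0,0,0,0,0.44]]]'

```text
time_s: 26.8
ee_pos: [0.6031, 0.0994, 0.1204]
tool_rot: [0.03, 1.0, -0.0, 0.001]
ft_force: [-1.2, -1.5, 7.7]
gripper_width: 0.0378
grasp_force: 6.9
```

```bash
python3 look.py pics/c8.png
```

```text
[0.60307151 0.09944599 0.12037174] [0.00013955 0.10397724 0.12037174] 0.037816280561147775
s block 0.93 [278.8, 222.0] 268 294 210 243
s pad 0.54 [290.8, 229.3] 282 302 222 246
s jaw 0.65 [297.5, 245.4] 283 342 224 298
w jaw 0.7 [98.2, 260.6] 0 364 213 320
```

View pics/c8.png

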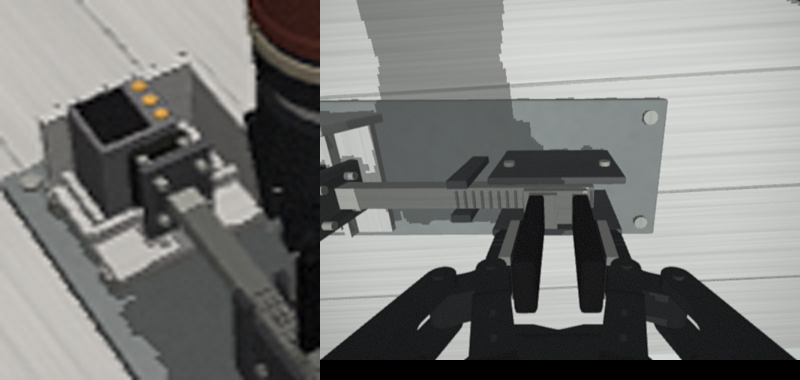

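Emit:
apply_moves --deltas '[[[0,0,0,0,0,0,0.42],[0,0,0,0,0,0,0.405],[0,0,0,0,0,0,0.405],[0,0,0,0,0,0,0.405],[0,0,0,0,0,0,0.405]]]'

```text
time_s: 27.7
ee_pos: [0.6031, 0.0994, 0.1206]
tool_rot: [0.03, 1.0, -0.0, 0.001]
ft_force: [-2.6, -0.7, 9.9]
gripper_width: 0.0348
grasp_force: 7.7
```

Emit:
apply_moves --deltas '[[[0,0,0,0,0,0,0.405],[0,0,0,0,0,0,0.405],[0,0,0,0,0,0,0.405]]]'

```text
time_s: 28.0
ee_pos: [0.6031, 0.0994, 0.1205]
tool_rot: [0.03, 1.0, -0.0, 0.001]
ft_force: [-1.7, -1.1, 9.5]
gripper_width: 0.0346
grasp_force: 7.7
```

```bash
python3 look.py pics/c9.png
```

```text
[0.60309243 0.09944033 0.1205246 ] [0.00016077 0.10397283 0.1205246 ] 0.034638782913450884
s block 0.64 [275.8, 223.3] 267 293 209 243
s pad 0.45 [293.5, 226.5] 282 301 223 245
s jaw 0.59 [298.1, 244.0] 282 343 223 298
w block 0.51 [101.0, 260.4] 0 362 212 319
w pad 0.72 [8.4, 256.2] 0 49 223 306
w jaw 0.87 [100.3, 260.6] 0 362 212 318
```

View pics/c9.png

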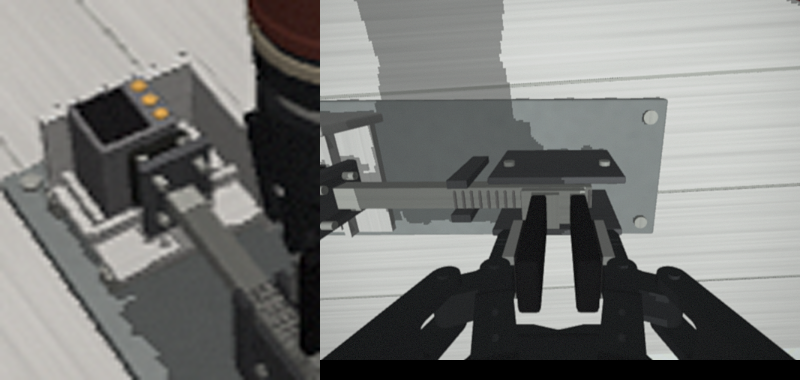

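```bash
python3 -c "
from bench import ctrl; print(ctrl.sign_off())"
```

```text
the job is handed in; nothing more can be done
None
```

The drawer is home against its stop with the module in it, and I handed the job in still holding the grips squeezed at 7.7 N per finger, which I estimate from the grip force puts the pad about 8 mm in (half travel is 9 mm).

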